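# Seat the tag nest plate on its dowels and latch it

## Robot

A 6-joint arm with a two-finger parallel gripper is mounted at the origin on a cart in front of the work surface, level with it; the furniture and walls round the work are solid. World frame = base frame: x ahead of the robot, y to its left, z up, the work surface at z = 0. Lengths are in mm, angles in rad, forces in N, time in s.
With the tool pointing down it reaches from about 300 to 850 mm from the base axis. Payload 5.4 kg.
Tool frame: the origin (TCP) lies on the centre line of the jaws, within the pads' length; the fingertips stand 8 mm ahead of it and the grasp point (between the pads) lies 11 mm behind it; x points along the fingers, y is the direction in which the jaws open and shut, and the axes are right-handed (so a half turn about x gives the same grasp; the last joint's range is limited). The gripper opens to 85 mm and grips with 20 to 120 N. Pads are 22 mm wide; open, the fingers measure 114 mm over their backs; the gripper's body (76 mm by 85 mm) begins 54 mm behind the grasp point. The pads swing forward as they close: fully open they stand 13 mm farther back than shut.
Start: joints at [1.123, 0.158, 1.597, -0, 1.386, -0.21], TCP at [135.461, 558.799, 239.299] pointing down, gripper open.
Joint ranges: [-2.91, 2.91], [-0.94, 2.29], [0.18, 2.7], [-1.29, 4.43], [0.17, 2.64], [-3, 3]. Speed limits (rad/s): [2.57, 2.57, 3.14, 3.14, 3.14, 3.14].

## Interface

Orientations are given as a unit quaternion [x, y, z, w].
In Python, from workcell import observe, snapshot, camera_model, job, models gives the robot as it stands.
- The arm moves only by the tool move_arm, never from a script. Its argument "plan" is a list of rows, each a list of 2 entries, a list of its own where there are three numbers: the shift along the world's x, y, z in cm, then the turn about the world's z in degrees. In form: [[[dx, dy, dz], twist], ...]. A call has exactly 8 rows; each row is the pose to reach, as a shift and turn from the pose commanded when the call began; what a row does not reach only later rows make up. A row lasts 1/8 s, in which the tool goes at most 62.5 mm and 10.7 degrees, less where a joint would pass 70% of its speed; a pose out of reach is approached as far as the arm can. A call with a gripper value outside its range is refused whole. "fingers" is the finger opening in cm, from 0 to 8.54, set as the call begins (left out, the last holds). The fingers move at their own pace and stop on an object; "force" is the grip in N (left out, the last holds). Time passes only in rows, so rows that repeat a pose let the fingers close, or fill a call up. It gives the time, the measured TCP pose, the force and the opening at its end, in the units of the state.
- observe(): the state, without advancing time (a new reading comes with each control period).
- snapshot(name): name is "scene" or "top" or "wrist"; returns the picture (420x560x3 uint8, red, green, blue); there is no depth.
- camera_model(name): a dict with "intrinsics" (3x3 intrinsics, pixels), "cam_to_world" (4x4, takes a point from camera to world coordinates); the wrist camera has in their place "T_tool_cam" (4x4, takes a point from camera to tool coordinates, whose origin is the TCP and whose axes are the tool frame's). Camera axes: x right, y up, looking along -z (the intrinsics and any distortion apply to the point x, -y, -z); pixel columns grow to the right and rows downward; lengths in mm; the calibration is good to about 2 mm. A picture is of the moment at which its call begins: read the wrist's pose just before it. camera_model takes no time and is no camera call.
- job.sign_off(): hands the job in, once; it reports no verdict.
Trained networks look in the newest picture that a camera, given by its name, has taken for a name from the list of things; names that differ only in an ending like _2 or _b are one class to them, and where a whole thing is asked for, a point or a joint stands for the part that bears it (a point fixed in the world has none). Each returns a list of dicts, best first, with "conf" (0 to 1); they miss things now and then, are a little off and sometimes report something else, mostly with a low value. They report only what shows in the picture. A call takes as long as a camera call.
- models.find_in(camera, label): "extent" ([left, top, right, bottom] in pixels, round what is visible of it).
The state is a dict: "clock": time; "q": joint angles; "dq": joint speeds; "joint_torque": joint torques, N m; "tcp_pos": TCP position; "tool_rot": TCP orientation; "ft_force": force on the tool from outside, world axes, zero at the start; "ft_torque": the same for the moment, N m; "opening": opening from 0.0 (shut) to 1.0 (fully open).
Only numpy, scipy, OpenCV 4.12 (cv2) and the standard library are available. Lean on these libraries where they do the work, as an engineer would, in place of code of your own. Each camera call takes 0.05 s, during which the arm holds its last target. There are 200 camera calls.

## Task

Get the marking fixture ready: with pushes only, nudge the black nest plate back and sideways until its two holes drop over the two locating pins hidden beneath it and it lies flat on the base (the back rail is there to square it up). Then push the red-knobbed latch round, over the plate's front edge, until it is fully closed. Do not lift the plate, and leave the loose things around the fixture where they are.

Things in the scene. Friction and masses are not known exactly. Their poses are not given: they have to be found in the camera images.
- fixture_base: Fixed aluminium base plate, 210 x 270 x 15 mm (x, y, z); origin at the centre of its underside on the table, x away from the robot, y to the left, z up (turned up to 0.2 rad). On it: a back rail, two locating pins, a swing latch and the loose nest plate.
- rail (a point): Middle of the foot of the rail's face that looks toward the robot, on the base's top. The back rail is dark steel, 14 mm high, 230 mm long along the base's y, 14 mm thick. Axes as the base's.
- pin_left (a point): Foot of the left locating pin, on the base's top: fixed steel pin, 8 mm in diameter, 6 mm high, its nose tapering to 4 mm over the last 2.5 mm. Hidden under the plate at the start.
- pin_right (a point): Foot of the right locating pin, like the left one, 90 mm from it along the base's y.
- seat (a point): Point on the top of the base (15 mm above the table), midway along it left to right, where the centre of the plate's underside lies when the plate is seated: flat on the base, 0.5 mm clear of the rail. Axes as the base's.
- plate_centre (a point): Centre of the underside of the loose nest plate: black, 120 x 170 x 8 mm (x, y, z; axes as the base's when seated), 0.3 to 0.6 kg, six bright tags fixed on top, 1 mm proud. At the start it lies on the pin tops with its rail-side edge on the base, so its front edge is 7 to 9 mm up; 11 to 20 mm short of the seat, up to 24 mm to either side, turned up to 0.07 rad. It slides with 1 to 6 N.
- hole_round (a point): Round through-hole of the plate, 10 mm in diameter, ringed in brass, at the underside; goes over the left pin. 44 mm toward the robot and 45 mm left of the plate's centre.
- hole_slot (a point): Slotted through-hole of the plate, 10 mm (x) by 14 mm (y), at the underside; goes over the right pin. 44 mm toward the robot and 45 mm right of the plate's centre.
- latch (a joint): Swing latch at the right of the base's front edge: flat dark steel finger on an upright pivot, underside 9.5 mm above the base (1.5 mm over the seated plate; it cannot pass over an unseated one). 0: points along the base's -y, open; grows counterclockwise from above; 1.57: closed at its stop, pointing along +x over the plate's front edge. Stays where left; 1 N at the knob turns it.
- latch_knob (a point): Point on the red knob of the latch, 12 mm below the knob's top; knob 15 mm in diameter and upright, its top 34 mm above the latch finger's underside (58 mm above the table), 48 mm from the pivot. The finger itself is 7 mm thick, 16 mm wide and reaches 63 mm from the pivot.
- latch_pivot (a point): Pivot axis of the latch at the height of the latch finger's underside, 24.5 mm above the table, fixed to the base at x = -85, y = -62 mm.
- loupe: Bystander: black eye loupe, 38 mm in diameter, 30 mm high, standing right of the base.
- steel_block: Bystander: ground steel block, 25 x 50 x 25 mm, right of the base.
- marker: Bystander: white and red marker pen, 17 x 135 x 16 mm, lying left of the base.

How it is judged:
By the outcome, as a careful person would: the job done as asked, in the order asked, and still so for the second after the job is handed in, with the robot touching nothing.
It also fails if it takes over 54 s, if anything falls off the work surface, if the arm or the gripper's body presses on something with over 40 N, if the wrist force passes 120 N, or if a joint passes its speed limit or range.

## Working session

There is one attempt and no reset: what is moved stays moved. The work goes in short steps, Python scripts to look and compute and a tool call to move; the robot and the scene stay as the last step left them, time stands still between calls to the robot, and variables do not carry over. Pictures are saved under pics/ and viewed, about 8 in all and at most 12, crops included, and the job is handed in when it is done.

Besides the shell and the picture viewer there is one more tool, called after ">>>" as name([rows], argument=value, ...), one row to a line, values as JSON. move_arm: Moves the arm, as the interface text tells. Its arguments: {"type":"object","properties":{"plan":{"type":"array","items":{"type":"array"}},"fingers":{"type":"number"},"force":{"type":"number"}},"required":["plan"]}

```bash
mkdir -p pics; ls; cat > h.py <<'E'
import numpy as np, cv2
from workcell import observe, snapshot, camera_model, job, models
def save(name,fn,crop=None,scale=1):
    im=snapshot(name)
    o=im[:,:,::-1]
    if crop: o=o[crop[1]:crop[3],crop[0]:crop[2]]
    if scale!=1: o=cv2.resize(o,None,fx=scale,fy=scale,interpolation=cv2.INTER_CUBIC)
    cv2.imwrite('pics/'+fn,o); return im
def ray(cam,u,v,z):
    m=camera_model(cam);K=np.array(m['intrinsics']);T=np.array(m['cam_to_world'])
    d=np.linalg.inv(K)@[u,v,1]; d=T[:3,:3]@(d*[1,-1,-1]); o=T[:3,3]
    return o+d*(z-o[2])/d[2]
def proj(cam,p):
    m=camera_model(cam);K=np.array(m['intrinsics']);T=np.array(m['cam_to_world'])
    c=np.linalg.inv(T)@np.append(p,1); c=c[:3]*[1,-1,-1]; c=K@c; return c[:2]/c[2]
E
python3 - <<'E'
from h import *
a=save('top','t1.png',scale=1.4); b=save('scene','s1.png',scale=1.4)
m=camera_model('top'); print(m)
for n in ['fixture_base','plate_centre','hole_round','hole_slot','latch','latch_knob','loupe','steel_block','marker','rail']:
    try: print(n,[(np.round(d['extent'],1).tolist(),round(d['conf'],2)) for d in models.find_in('top',n)[:2]])
    except Exception as e: print(n,e)
print(observe())
E
```

```text
pics
{'intrinsics': array([[519.97474522,   0.        , 284.29425735],
       [  0.        , 519.97474522, 208.84750171],
       [  0.        ,   0.        ,   1.        ]]), 'cam_to_world': array([[ 1.89693294e-02,  9.90985256e-01, -1.32621215e-01,
         4.50479508e+02],
       [-9.99802327e-01,  1.80112335e-02, -8.42031840e-03,
         1.85701575e+02],
       [-5.95573971e-03,  1.32754728e-01,  9.91131026e-01,
         1.06294806e+03],
       [ 0.00000000e+00,  0.00000000e+00,  0.00000000e+00,
         1.00000000e+00]])}
fixture_base [([192.9, 150.2, 342.4, 274.1], 0.75)]
plate_centre [([230.5, 177.9, 320.5, 251.0], 0.98)]
hole_round [([226.4, 177.6, 320.9, 248.3], 0.91)]
hole_slot [([226.4, 176.1, 316.1, 248.4], 0.77)]
latch [([290.7, 248.4, 321.3, 273.7], 0.71), ([194.0, 147.0, 342.2, 272.2], 0.39)]
latch_knob []
loupe [([368.6, 203.2, 388.9, 226.3], 0.8)]
steel_block [([362.4, 238.3, 389.5, 253.2], 0.66)]
marker [([162.9, 159.4, 192.7, 222.4], 0.77), ([193.9, 147.9, 342.8, 271.8], 0.18)]
rail [([195.6, 146.7, 345.3, 272.7], 0.63)]
{'clock': 0.6, 'q': array([ 1.12287863e+00,  1.58406825e-01,  1.59698735e+00, -1.48540598e-05,
        1.38621403e+00, -2.10127975e-01]), 'dq': array([-0.00089431,  0.00029105, -0.00053779,  0.00045216,  0.00016284,
       -0.00061606]), 'joint_torque': array([-6.34825483e-04, -3.95803249e+01, -3.31539345e+01, -1.88518566e-04,
        9.01738458e-04,  1.31272938e-05]), 'tcp_pos': array([135.47749633, 558.79527877, 239.30165136]), 'tool_rot': array([ 0.0838656 ,  0.70211184, -0.08387934,  0.70211806]), 'ft_force': array([-0.07524448, -0.39518455, -0.12576909]), 'ft_torque': array([0.03991232, 0.04072059, 0.03352051]), 'opening': 1.0009226790886052}
```

View pics/t1.png

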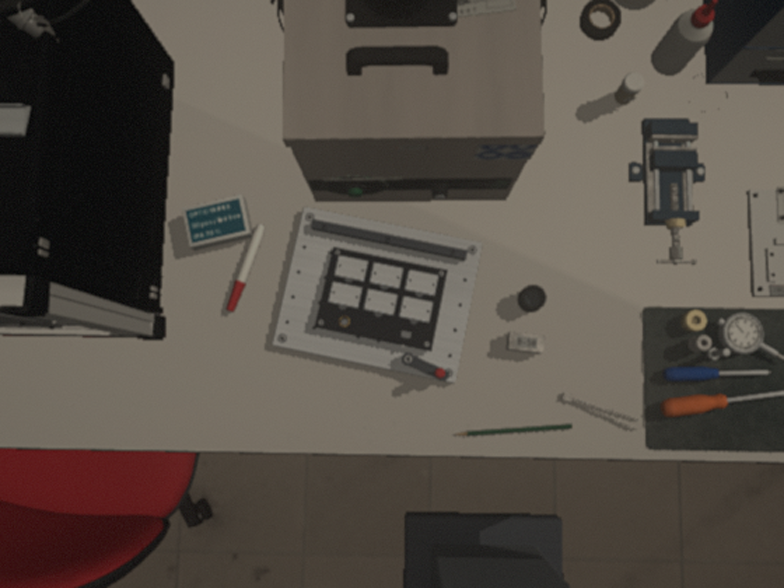

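View pics/s1.png

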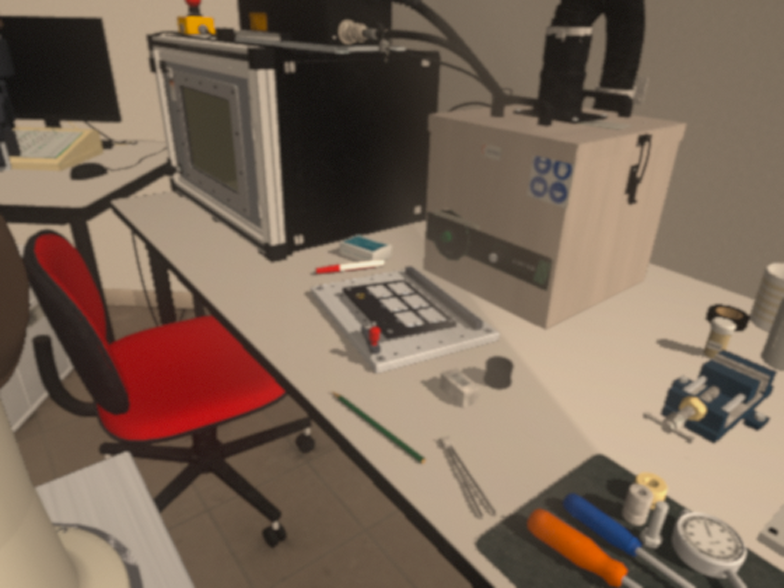

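The pictures show the base slightly turned clockwise: its corners in the enlarged top view are about (305,210), (481,242), (455,382) and (273,347). The plate sits short of the rail. The latch is open, with its knob at (440,373).

```bash
python3 - <<'E'
from h import *
c=np.array([[305,210],[481,242],[455,382],[273,347]])/1.4
P=np.array([ray('top',u,v,15) for u,v in c]);print(P.round(0)); print(P.mean(0).round(0))
print('ang',np.arctan2(*( (P[0]-P[1])[:2]*[-1,1])),np.arctan2((P[0]-P[3])[1],(P[0]-P[3])[0]))
m=camera_model('wrist');print(m)
from scipy.spatial.transform import Rotation as R
print(R.from_quat(observe()['tool_rot']).as_matrix().round(2))
E
```

```text
[[711. 334.  15.]
 [667.  74.  15.]
 [463. 111.  15.]
 [508. 373.  15.]]
[587. 223.  15.]
ang -0.16591840961835827 -0.18923981815408272
{'intrinsics': array([[335.35409587,   0.        , 278.74513467],
       [  0.        , 335.35409587, 214.01008531],
       [  0.        ,   0.        ,   1.        ]]), 'T_tool_cam': array([[-4.56966870e-04,  2.66016383e-01, -9.63968399e-01,
        -1.33937804e+02],
       [ 9.99999893e-01,  4.81385144e-05, -4.60763224e-04,
        -1.14416977e+00],
       [-7.61665597e-05, -9.63968507e-01, -2.66016376e-01,
        -6.64381302e+01],
       [ 0.00000000e+00,  0.00000000e+00,  0.00000000e+00,
         1.00000000e+00]])}
[[ 0.    0.24  0.97]
 [-0.    0.97 -0.24]
 [-1.   -0.    0.  ]]
```

>>> move_arm([
  [[4,-3.2,0],0],
  [[8,-6.5,0],0],
  [[12,-9.7,0],1],
  [[16,-13,0],2],
  [[20,-16.3,0],3],
  [[24,-19.5,0],3.4],
  [[28,-23,0],3.4],
  [[31.5,-26,0],3.4],
], fingers=8.5)

```text
clock: 1.6
tcp_pos: [451.8, 297.4, 239.5]
tool_rot: [0.063, 0.704, -0.063, 0.704]
ft_force: [0.4, 0.6, 0.1]
opening: 0.994
```

>>> move_arm([
  [[4,-2,0],0],
  [[8,-4,-1],0],
  [[12,-6,-3],0],
  [[16,-8,-5],0],
  [[19,-9,-7],0],
  [[19,-9,-7],0],
  [[19,-9,-7],0],
  [[19,-9,-7],0],
])

```text
clock: 2.6
tcp_pos: [640.2, 209.6, 170.7]
tool_rot: [0.063, 0.704, -0.062, 0.705]
ft_force: [-0.5, -0.2, 0.0]
opening: 0.995
```

```bash
cat >> h.py <<'E'
from scipy.spatial.transform import Rotation as R
def wT(o=None):
    o=o or observe(); T=np.eye(4);T[:3,:3]=R.from_quat(o['tool_rot']).as_matrix();T[:3,3]=o['tcp_pos']
    return T@np.array(camera_model('wrist')['T_tool_cam'])
def wray(u,v,z,T):
    K=np.array(camera_model('wrist')['intrinsics']);d=T[:3,:3]@((np.linalg.inv(K)@[u,v,1])*[1,-1,-1]);o=T[:3,3]
    return o+d*(z-o[2])/d[2]
def wproj(p,T):
    K=np.array(camera_model('wrist')['intrinsics']);c=np.linalg.inv(T)@np.append(p,1);c=K@(c[:3]*[1,-1,-1]);return c[:2]/c[2]
E
python3 - <<'E'
from h import *
o=observe();T=wT(o);np.save('T1.npy',T)
a=save('wrist','w1.png',scale=1.42);np.save('w1.npy',a)
print(o['clock'],o['tcp_pos'],o['q'].round(2),camera_model('wrist').keys())
for n in ['plate_centre','hole_round','hole_slot','latch','latch_knob','fixture_base','rail']:
    print(n,[(np.round(d['extent'],1).tolist(),round(d['conf'],2)) for d in models.find_in('wrist',n)[:2]])
E
```

```text
2.6 [640.22898724 209.62990999 170.71139114] [ 0.14  0.46  1.36  0.    1.32 -1.26] dict_keys(['intrinsics', 'T_tool_cam'])
plate_centre [([166.4, 45.6, 392.6, 204.4], 0.69)]
hole_round [([164.5, 50.3, 391.9, 204.2], 0.68)]
hole_slot [([164.6, 43.0, 394.8, 201.7], 0.92), ([486.6, 55.8, 553.4, 216.8], 0.65)]
latch [([118.0, 0.0, 216.9, 35.5], 0.69)]
latch_knob [([121.6, 2.5, 217.1, 36.1], 0.57)]
fixture_base [([114.8, 0.0, 467.1, 256.4], 0.83)]
rail [([115.7, 0.0, 462.7, 255.4], 0.98)]
```

View pics/w1.png

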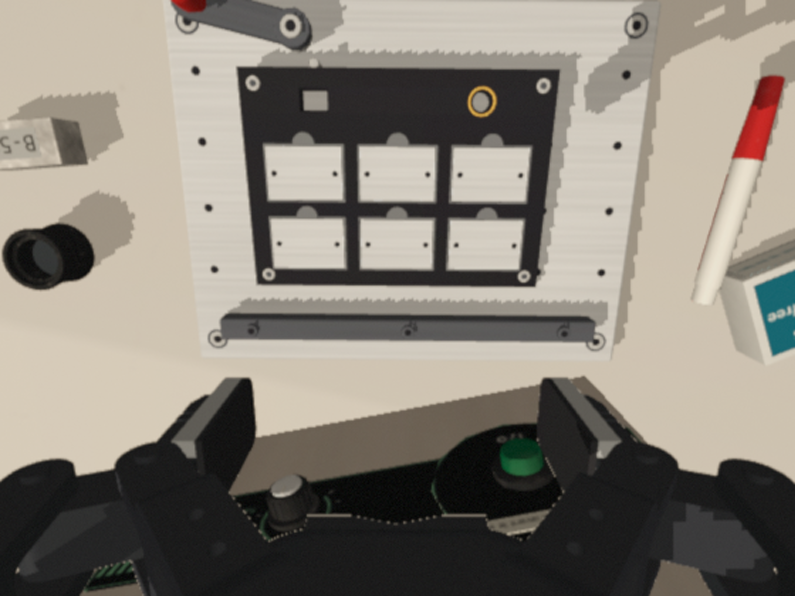

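The wrist view shows the plate with corners at (238,67), (559,70), (536,286) and (259,284). The base screws are at (187,20), (637,25), (218,338) and (596,341), and the pivot is at (291,26). The rail is clear.

```bash
cat >> h.py <<'E'
def basefit(T,scr,piv,s=1.42):
    # scr: front-right, front-left, back-right, back-left screws (robot view)
    S=np.array([wray(u/s,v/s,15,T)[:2] for u,v in scr])
    d=(S[1]+S[3]-S[0]-S[2]); yaw=np.arctan2(-d[0],d[1])
    B=np.array([[np.cos(yaw),-np.sin(yaw)],[np.sin(yaw),np.cos(yaw)]])
    c=S.mean(0); p=wray(piv[0]/s,piv[1]/s,31.5,T)[:2]
    return S,yaw,B,c,p
E
python3 - <<'E'
from h import *
T=np.load('T1.npy')
S,yaw,B,c,p=basefit(T,[(187,20),(637,25),(218,338),(596,341)],(291,26))
print('yaw',yaw,'c',c,'dy',[np.linalg.norm(S[1]-S[0]),np.linalg.norm(S[3]-S[2]),np.linalg.norm(S[2]-S[0]),np.linalg.norm(S[3]-S[1])])
print('piv rel c (base)',B.T@(p-c))
pl=[(238,67,31),(559,70,31),(259,284,23),(536,286,23)]
Q=np.array([B.T@(wray(u/1.42,v/1.42,z,T)[:2]-c) for u,v,z in pl]);print('plate corners\n',Q.round(1))
print('plate ctr',Q.mean(0),'yaw', (Q[0]-Q[1])[0]/170,(Q[2]-Q[3])[0]/170)
for u,v,z in [(315,100,31),(482,101,31),(222,316,29),(594,320,29),(203,357,15),(612,359,15),(165,0,15),(659,0,15)]: print((u,v),(B.T@(wray(u/1.42,v/1.42,z,T)[:2]-c)).round(1))
E
```

```text
yaw -0.18651474380237662 c [588.78392137 226.18985322] dy [np.float64(243.98355909512674), np.float64(243.62535101046834), np.float64(182.23012265963663), np.float64(182.04000006479737)]
piv rel c (base) [-84.43695117 -62.64038378]
plate corners
 [[-65.1 -91.4]
 [-65.3  76.8]
 [ 53.3 -90.7]
 [ 53.1  77.5]]
plate ctr [-6.00441851 -6.94847896] yaw 0.0008884032036500939 0.001513525236113492
(315, 100) [-49.5 -51.7]
(482, 101) [-49.8  37.3]
(222, 316) [  72.  -112.6]
(594, 320) [ 72.5 112.7]
(203, 357) [ 104.3 -132.7]
(612, 359) [103.4 133.8]
(165, 0) [-100.6 -132.8]
(659, 0) [-103.1  132. ]
```

>>> move_arm([
  [[-1,-1.2,0],10],
  [[-2,-2.4,0],20],
  [[-3,-3.6,0],30],
  [[-4,-4.8,0],40],
  [[-5,-6,0],50],
  [[-6,-7.2,0],60],
  [[-7,-8.4,0],70],
  [[-7.9,-9.5,0],80],
], fingers=4)

```text
clock: 4.0
tcp_pos: [561.1, 113.4, 169.4]
tool_rot: [-0.406, 0.579, 0.406, 0.579]
ft_force: [-0.6, -0.3, -0.2]
opening: 0.47
```

>>> move_arm([
  [[0,0,-2],9.6],
  [[0,0,-5],9.6],
  [[0,0,-8],9.6],
  [[0,0,-10],9.6],
  [[0,0,-10],9.6],
  [[0,0,-10],9.6],
  [[0,0,-10],9.6],
  [[0,0,-10],9.6],
])

```text
clock: 5.0
tcp_pos: [562.1, 113.8, 70.3]
tool_rot: [-0.452, 0.544, 0.451, 0.545]
ft_force: [0.1, 0.3, -0.2]
opening: 0.464
```

```bash
python3 - <<'E'
from h import *
o=observe();T=wT(o);np.save('T2.npy',T)
save('wrist','w2.png',scale=1.42)
B=np.array([[np.cos(.1865),np.sin(.1865)],[-np.sin(.1865),np.cos(.1865)]])
print(o['clock'],o['tcp_pos'],B.T@(o['tcp_pos'][:2]-[588.8,226.2]),R.from_quat(o['tool_rot']).as_matrix()[:,2],o['ft_force'],o['opening'])
E
```

```text
5.0 [562.13405276 113.79577006  70.27504677] [  -5.36146463 -115.3994729 ] [1.84351997e-01 9.82860245e-01 2.82039086e-04] [ 0.10461406  0.2547642  -0.21244776] 0.4644319008496177
```

View pics/w2.png

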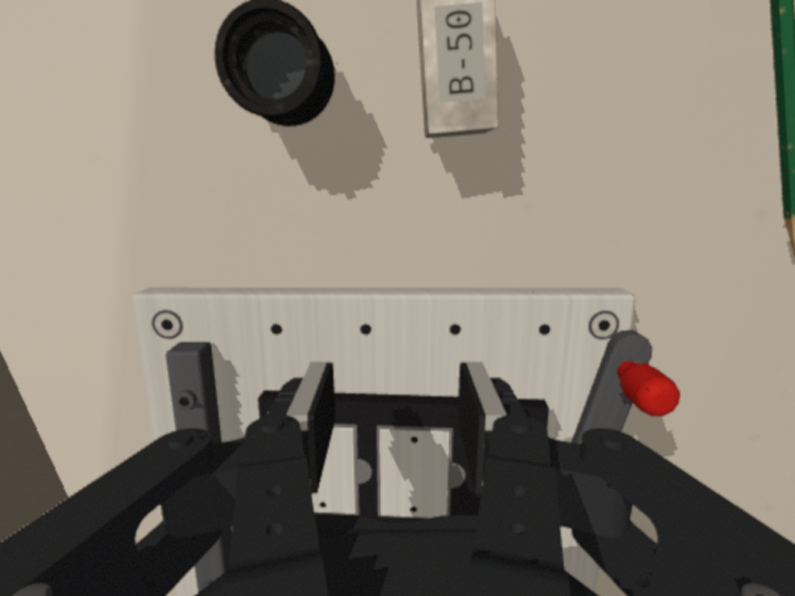

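Clear of the latch. Lowering now, then a push along the base's +y.

>>> move_arm([
  [[0,0,-2],0],
  [[0,0,-4],0],
  [[0,0,-4.6],0],
  [[0,0.1,-4.6],0],
  [[0.1,0.4,-4.6],0],
  [[0.13,0.7,-4.6],0],
  [[0.15,0.8,-4.6],0],
  [[0.15,0.8,-4.6],0],
])

```text
clock: 6.05
tcp_pos: [563.0, 121.9, 23.3]
tool_rot: [-0.452, 0.544, 0.452, 0.544]
ft_force: [0.3, 0.1, 0.7]
opening: 0.473
```

>>> move_arm([
  [[0.02,0.1,0],0],
  [[0.04,0.2,0],0],
  [[0.06,0.3,0],0],
  [[0.08,0.4,0],0],
  [[0.1,0.5,0],0],
  [[0.11,0.6,0],0],
  [[0.13,0.7,0],0],
  [[0.13,0.7,0],0],
])

```text
clock: 7.05
tcp_pos: [564.3, 128.8, 23.3]
tool_rot: [-0.452, 0.544, 0.452, 0.544]
ft_force: [0.3, -2.6, 0.7]
opening: 0.466
```

```bash
cat >> h.py <<'E'
Bm=np.array([[np.cos(.1865),np.sin(.1865)],[-np.sin(.1865),np.cos(.1865)]]); C0=np.array([588.8,226.2])
def inb(p): return Bm.T@(np.array(p)[:2]-C0)
def outb(p): return C0+Bm@np.array(p)
E
python3 - <<'E'
from h import *
o=observe();T=wT(o);np.save('T3.npy',T)
save('wrist','w3.png',scale=1.42);save('top','t3.png',crop=(180,130,420,290),scale=3.3)
print(o['clock'],o['tcp_pos'],inb(o['tcp_pos']),o['ft_force'],o['opening'])
E
```

```text
7.05 [564.3092693  128.75101128  23.30501206] [  -5.99697979 -100.30023692] [ 0.28090394 -2.56112739  0.74662547] 0.4660905693487243
```

View pics/w3.png

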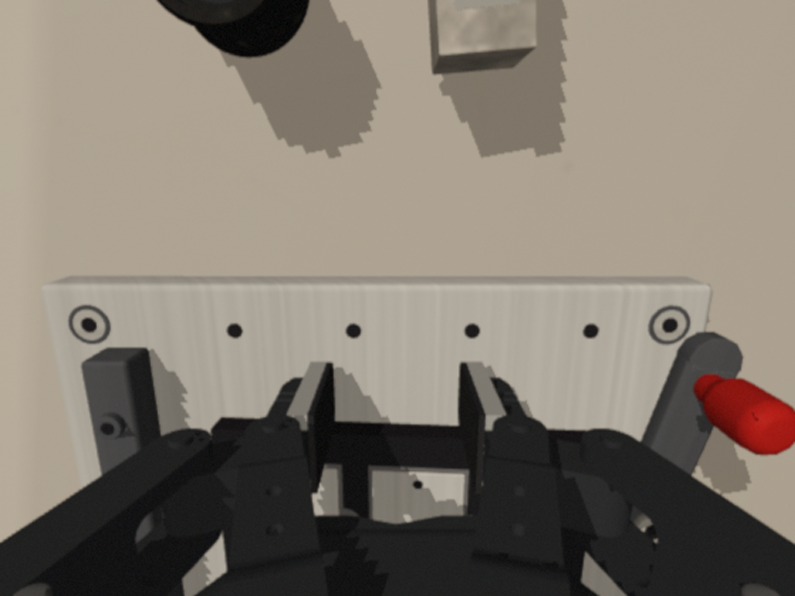

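In contact with 2.6 N. The plate's right edge shows at about (440,427); I'll measure it against the base's edge.

```bash
python3 - <<'E'
from h import *
T=np.load('T3.npy')
for u,v,z in [(89,325,15),(670,325,15),(380,285,15),(340,424,26),(462,428,27),(550,430,30),(225,419,23)]: print(inb(wray(u/1.42,v/1.42,z,T)).round(1))
E
```

```text
[  91.1 -122.5]
[ -91.2 -122.7]
[  -0.3 -135.5]
[ 12.  -94.2]
[-25.4 -93.4]
[-51.3 -94.5]
[ 48.3 -94.2]
```

>>> move_arm([
  [[0.02,0.1,0],0],
  [[0.04,0.2,0],0],
  [[0.06,0.3,0],0],
  [[0.07,0.4,0],0],
  [[0.09,0.5,0],0],
  [[0.11,0.6,0],0],
  [[0.11,0.6,0],0],
  [[0.11,0.6,0],0],
])

```text
clock: 8.15
tcp_pos: [565.4, 135.0, 23.3]
tool_rot: [-0.451, 0.544, 0.452, 0.544]
ft_force: [-0.5, -1.5, 0.2]
opening: 0.465
```

```bash
python3 - <<'E'
from h import *
o=observe();T=wT(o);np.save('T4.npy',T)
a=save('wrist','w4.png',scale=1.42)
np.save('w4.npy',a)
print(o['clock'],inb(o['tcp_pos']),o['ft_force'])
# edge row per column between pads, brightness transition going down
g=cv2.cvtColor(a,cv2.COLOR_RGB2GRAY).astype(int)
for u in (260,280,300,310): 
    col=g[270:330,u]; print(u,[int(x) for x in col[::3]])
E
```

```text
8.15 [ -6.0966818  -93.98601212] [-0.51401187 -1.52558794  0.19281448]
260 [172, 172, 172, 172, 151, 120, 119, 121, 120, 86, 12, 14, 12, 16, 19, 19, 13, 18, 19, 30]
280 [169, 170, 170, 168, 170, 169, 169, 169, 169, 144, 19, 21, 20, 26, 25, 25, 23, 29, 21, 17]
300 [169, 169, 169, 168, 169, 169, 168, 168, 168, 164, 26, 19, 20, 24, 25, 25, 24, 26, 28, 26]
310 [167, 167, 167, 167, 167, 168, 168, 168, 168, 166, 41, 17, 19, 22, 26, 25, 27, 27, 27, 26]
```

```bash
python3 - <<'E'
from h import *
T=np.load('T4.npy')
a=np.load('w4.npy');g=cv2.cvtColor(a,cv2.COLOR_RGB2GRAY).astype(int)
for u in (250,270,290,310,350): 
    c=g[:,u]; r=[v for v in range(285,312) if c[v]<60][:1]
    if r: print(u,r,inb(wray(u,r[0]-.5,20,T)).round(1))
for u in (150,275,400):
    print('base edge',[ (v,int(g[v,u]-g[v-1,u])) for v in range(170,225) if abs(g[v,u]-g[v-1,u])>18])
# same on w3
b=cv2.imread('pics/w3.png',0); b=cv2.resize(b,(560,420),interpolation=cv2.INTER_AREA).astype(int);T3=np.load('T3.npy')
for u in (250,290,310,350):
    r=[v for v in range(285,312) if b[v,u]<60][:1]
    if r: print('w3',u,r,inb(wray(u,r[0]-.5,20,T3)).round(1))
for u in (150,275,400):
    print('base edge w3',[ (v,int(b[v,u]-b[v-1,u])) for v in range(170,225) if abs(b[v,u]-b[v-1,u])>18])
E
```

```text
250 [296] [  7.8 -86. ]
270 [298] [ -1.3 -85. ]
290 [299] [-10.4 -84.5]
310 [300] [-19.6 -84. ]
350 [295] [-37.7 -86.6]
base edge []
base edge []
base edge []
w3 250 [298] [  7.9 -91.3]
w3 290 [300] [-10.3 -90.3]
w3 310 [300] [-19.5 -90.4]
w3 350 [296] [-37.6 -92.4]
base edge w3 []
base edge w3 []
base edge w3 []
```

>>> move_arm([
  [[-0.22,-1.2,0],0],
  [[-0.22,-1.2,0],0],
  [[-0.22,-1.2,6],0],
  [[-0.22,-1.2,12],0],
  [[0,-0.5,14.7],-10],
  [[1,1,14.7],-20],
  [[2,2,14.7],-30],
  [[3,3,14.7],-40],
])

```text
clock: 9.2
tcp_pos: [595.5, 165.2, 170.3]
tool_rot: [-0.236, 0.666, 0.236, 0.667]
ft_force: [-0.5, 0.6, -0.1]
opening: 0.466
```

>>> move_arm([
  [[1,1,0],-10],
  [[2,2,0],-20],
  [[3,3,0],-30],
  [[4,4,0],-40],
  [[4.5,4.5,0],-49.6],
  [[4.5,4.5,0],-49.6],
  [[4.5,4.5,0],-49.6],
  [[4.5,4.5,0],-49.6],
])

```text
clock: 10.2
tcp_pos: [640.1, 209.5, 170.3]
tool_rot: [0.063, 0.704, -0.063, 0.704]
ft_force: [0.7, 0.5, -0.1]
opening: 0.468
```

```bash
python3 - <<'E'
from h import *
o=observe();T=wT(o);np.save('T5.npy',T)
a=save('wrist','w5.png',scale=1.42)
print(o['clock'],o['tcp_pos'],inb(o['tcp_pos']),R.from_quat(o['tool_rot']).as_matrix()[:,2])
E
```

```text
10.2 [640.14576533 209.54208034 170.28899656] [53.5441136  -6.84848911] [ 9.84333537e-01 -1.76316314e-01 -2.11739317e-04]
```

View pics/w5.png

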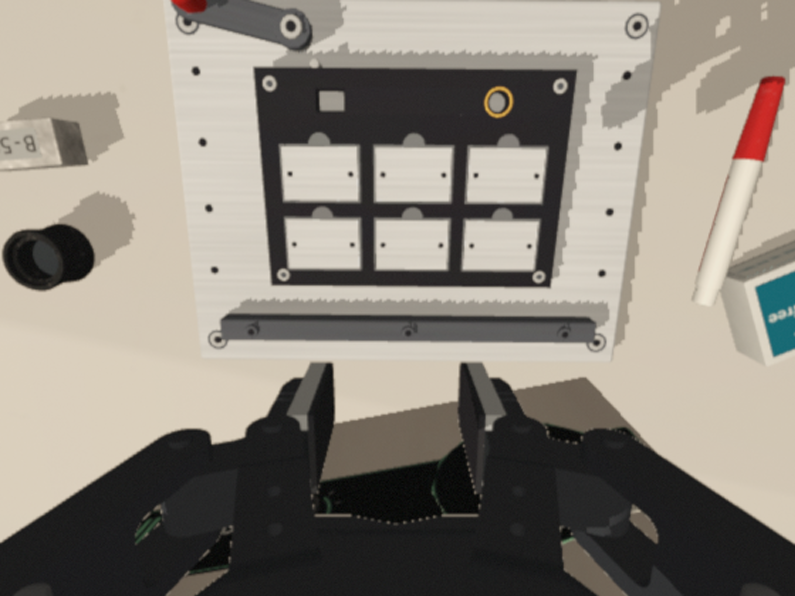

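The plate has moved left: its corners are now about (255,67), (577,71), (550,287) and (273,285).

```bash
python3 - <<'E'
from h import *
T=np.load('T5.npy');s=1.42
f=lambda u,v,z: inb(wray(u/s,v/s,z,T))
for a,b,z in [((187,20),(637,25),15),((218,338),(596,341),15),((196,71),(627,75),15),((203,142),(618,146),15),((209,208),(610,212),15),((215,270),(602,273),15),((222,316),(594,320),29),
 ((255,67),(577,71),31),((273,285),(550,287),23),((270,83),(560,86),30),((283,274),(539,277),24),((331,100),(498,101),30)]:
    p,q=f(*a,z),f(*b,z); print(a,((p+q)/2).round(2),'dx',round(p[0]-q[0],2),'w',round(q[1]-p[1],1))
E
```

```text
(187, 20) [-91.39  -0.33] dx -0.11 w 243.8
(218, 338) [90.53 -0.25] dx 0.19 w 243.2
(196, 71) [-66.35  -0.17] dx 0.22 w 239.6
(203, 142) [-28.89  -0.07] dx 0.05 w 239.4
(209, 208) [ 8.56 -0.  ] dx -0.12 w 239.7
(215, 270) [ 4.598e+01 -2.000e-02] dx 0.32 w 239.4
(222, 316) [71.75 -0.23] dx -0.46 w 224.9
(255, 67) [-65.34   1.64] dx -0.33 w 168.7
(273, 285) [53.29  1.65] dx 0.31 w 168.0
(270, 83) [-58.02   1.28] dx -0.02 w 153.7
(283, 274) [46.58  1.21] dx -0.42 w 153.8
(331, 100) [-50.15   1.11] dx 0.34 w 89.3
```

>>> move_arm([
  [[-5,1.2,0],-0.5],
  [[-10,2.4,0],-0.5],
  [[-14,3.3,0],-0.5],
  [[-14,3.3,-4],-0.5],
  [[-14,3.3,-9],-0.5],
  [[-14,3.3,-12.5],-0.5],
  [[-14,3.3,-14.6],-0.5],
  [[-14,3.3,-14.6],-0.5],
])

```text
clock: 11.25
tcp_pos: [500.0, 242.6, 23.6]
tool_rot: [0.066, 0.704, -0.066, 0.704]
ft_force: [-0.1, -0.4, 1.3]
opening: 0.472
```

>>> move_arm([
  [[0.3,-0.06,0],0],
  [[0.6,-0.11,0],0],
  [[0.9,-0.17,0],0],
  [[1.1,-0.2,0],0],
  [[1.3,-0.24,0],0],
  [[1.5,-0.28,0],0],
  [[1.7,-0.32,0],0],
  [[1.8,-0.34,0],0],
])

```text
clock: 12.25
tcp_pos: [518.3, 239.3, 24.0]
tool_rot: [0.066, 0.704, -0.066, 0.704]
ft_force: [-1.3, -0.2, -1.5]
opening: 0.471
```

```bash
python3 - <<'E'
from h import *
o=observe();print(o['clock'],o['tcp_pos'],inb(o['tcp_pos']),o['ft_force'],R.from_quat(o['tool_rot']).as_matrix()[:,2])
T=np.load('T5.npy');print(inb(wray(408/1.42,316/1.42,15,T)),inb(wray(408/1.42,316/1.42,29,T)))
E
```

```text
12.25 [518.25230596 239.29346095  23.99953009] [-71.75214146  -0.21459477] [-1.28306654 -0.23206843 -1.45165048] [ 9.82537037e-01 -1.86066723e-01 -3.81617985e-04]
[7.47307960e+01 1.47113274e-02] [70.48815355 -0.40477291]
```

>>> move_arm([
  [[0.12,-0.02,0],0],
  [[0.24,-0.05,0],0],
  [[0.36,-0.07,0],0],
  [[0.48,-0.09,0],0],
  [[0.6,-0.11,0],0],
  [[0.72,-0.14,0],0],
  [[0.84,-0.16,0],0],
  [[0.9,-0.17,0],0],
])

```text
clock: 13.25
tcp_pos: [527.4, 237.7, 24.3]
tool_rot: [0.066, 0.704, -0.066, 0.704]
ft_force: [-1.3, 0.8, -1.8]
opening: 0.473
```

>>> move_arm([
  [[0.06,-0.01,0],0],
  [[0.12,-0.02,0],0],
  [[0.18,-0.03,0],0],
  [[0.24,-0.05,0],0],
  [[0.3,-0.06,0],0],
  [[0.36,-0.07,0],0],
  [[0.4,-0.08,0],0],
  [[0.4,-0.08,0],0],
])

```text
clock: 14.25
tcp_pos: [531.2, 236.9, 24.2]
tool_rot: [0.066, 0.704, -0.066, 0.704]
ft_force: [-3.0, 1.6, 2.7]
opening: 0.468
```

>>> move_arm([
  [[0.03,-0.01,0],0],
  [[0.06,-0.01,0],0],
  [[0.09,-0.02,0],0],
  [[0.12,-0.02,0],0],
  [[0.15,-0.03,0],0],
  [[0.18,-0.03,0],0],
  [[0.2,-0.04,0],0],
  [[0.2,-0.04,0],0],
])

```text
clock: 15.25
tcp_pos: [531.6, 236.8, 24.1]
tool_rot: [0.066, 0.705, -0.066, 0.703]
ft_force: [-9.5, 2.7, 7.1]
opening: 0.463
```

```bash
python3 - <<'E'
from h import *
o=observe();print(o['clock'],o['tcp_pos'],inb(o['tcp_pos']),o['ft_force'])
save('scene','s6.png',crop=(200,170,380,280),scale=4)
E
```

```text
15.25 [531.62445792 236.83622698  24.08652917] [-58.15625085  -0.14974422] [-9.52333341  2.71171818  7.13120763]
```

View pics/s6.png

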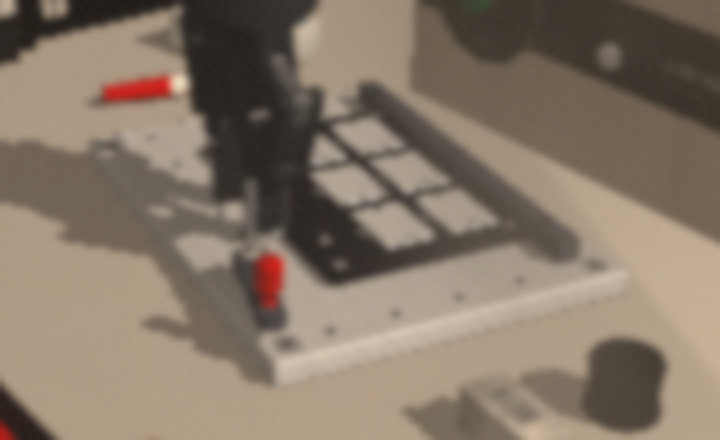

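>>> move_arm([
  [[-0.5,0.1,0],0],
  [[-1.5,0.28,0],0],
  [[-1.5,0.28,0],0],
  [[-1.5,0.28,5],0],
  [[-1.5,0.28,10],0],
  [[-1.5,0.28,14.6],0],
  [[2.5,-0.5,14.6],0],
  [[7,-1.4,14.6],0],
])

```text
clock: 16.3
tcp_pos: [604.9, 222.6, 171.9]
tool_rot: [0.066, 0.703, -0.066, 0.705]
ft_force: [0.3, 0.3, -0.1]
opening: 0.471
```

>>> move_arm([
  [[2,-0.6,0],0],
  [[3.8,-1.2,0],0],
  [[3.8,-1.2,0],0],
  [[3.8,-1.2,0],0],
  [[3.8,-1.2,0],0],
  [[3.8,-1.2,0],0],
  [[3.8,-1.2,0],0],
  [[3.8,-1.2,0],0],
])

```text
clock: 17.3
tcp_pos: [641.3, 210.6, 170.4]
tool_rot: [0.066, 0.704, -0.066, 0.704]
ft_force: [0.9, 0.3, -0.4]
opening: 0.467
```

```bash
python3 - <<'E'
from h import *
o=observe();T=wT(o);np.save('T7.npy',T)
a=save('wrist','w7.png',scale=1.42);np.save('w7.npy',a)
print(o['clock'],o['tcp_pos'],inb(o['tcp_pos']))
E
```

```text
17.3 [641.289358   210.58000034 170.37952201] [54.47542361 -5.61652167]
```

View pics/w7.png

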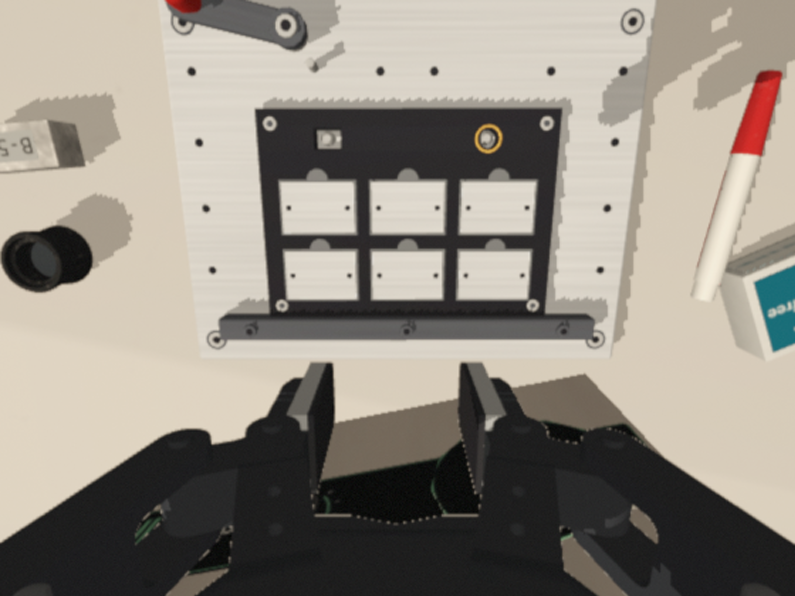

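The pins now show inside both holes. Whether the plate has dropped can be judged by the scale of its front edge, corners (256,110) and (562,108), and of its screws.

```bash
python3 - <<'E'
from h import *
T=np.load('T7.npy');s=1.42
f=lambda u,v,z: inb(wray(u/s,v/s,z,T))
for a,b in [((256,110),(562,108)),((271,315),(545,314)),((269,123),(547,123)),((281,306),(533,305)),((329,139),(488,139)),((187-4.5,21),(632.5,21)),((206,209),(607,209))]:
  for z in (15,23,31):
    p,q=f(*a,z),f(*b,z); print(a,z,((p+q)/2).round(2),'dx',round(p[0]-q[0],2),'w',round(q[1]-p[1],1))
im=cv2.imread('pics/w7.png')[90:190,230:590];cv2.imwrite('pics/w7c.png',cv2.resize(im,None,fx=2.2,fy=2.2,interpolation=cv2.INTER_CUBIC))
E
```

```text
(256, 110) 15 [-46.65   0.82] dx 0.98 w 173.3
(256, 110) 23 [-45.7    0.61] dx 0.96 w 168.5
(256, 110) 31 [-44.74   0.4 ] dx 0.93 w 163.7
(271, 315) 15 [74.82  1.04] dx 0.55 w 173.8
(271, 315) 23 [72.42  0.82] dx 0.54 w 169.0
(271, 315) 31 [70.02  0.61] dx 0.52 w 164.2
(269, 123) 15 [-39.21   0.34] dx -0.07 w 158.6
(269, 123) 23 [-38.46   0.14] dx -0.07 w 154.2
(269, 123) 31 [-37.71  -0.05] dx -0.06 w 149.8
(281, 306) 15 [68.89  0.37] dx 0.56 w 159.0
(281, 306) 23 [66.65  0.17] dx 0.54 w 154.6
(281, 306) 31 [ 6.442e+01 -2.000e-02] dx 0.53 w 150.2
(329, 139) 15 [-30.57   0.68] dx -0.04 w 91.5
(329, 139) 23 [-30.06   0.47] dx -0.04 w 88.9
(329, 139) 31 [-29.54   0.26] dx -0.04 w 86.4
(182.5, 21) 15 [-91.07  -0.24] dx -0.09 w 243.7
(182.5, 21) 23 [-88.88  -0.42] dx -0.08 w 236.9
(182.5, 21) 31 [-86.7   -0.61] dx -0.08 w 230.2
(206, 209) 15 [ 9.03 -0.24] dx -0.12 w 239.6
(206, 209) 23 [ 8.45 -0.42] dx -0.12 w 232.9
(206, 209) 31 [ 7.86 -0.6 ] dx -0.12 w 226.3
```

View pics/w7c.png

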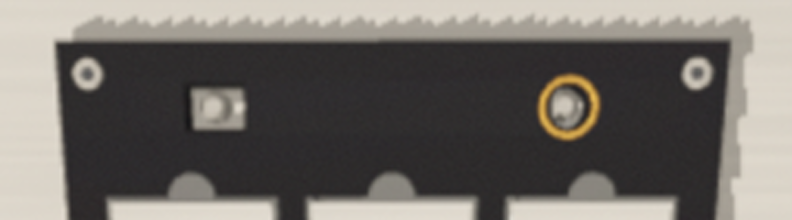

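Scale says the front edge is at z≈23, i.e. dropped. I'll confirm with a light press of the shut fingers on the plate's front.

>>> move_arm([
  [[-4.5,1.1,0],0],
  [[-9,2.3,0],0],
  [[-9,2.3,-4],0],
  [[-9,2.3,-8],0],
  [[-9,2.3,-11],0],
  [[-9,2.3,-13.2],0],
  [[-9,2.3,-13.2],0],
  [[-9,2.3,-13.2],0],
], fingers=0)

```text
clock: 18.35
tcp_pos: [552.2, 233.7, 39.5]
tool_rot: [0.066, 0.703, -0.066, 0.705]
ft_force: [0.5, 0.3, -0.5]
opening: -0.0
```

>>> move_arm([
  [[0,0,-0.1],0],
  [[0,0,-0.2],0],
  [[0,0,-0.3],0],
  [[0,0,-0.4],0],
  [[0,0,-0.5],0],
  [[0,0,-0.6],0],
  [[0,0,-0.65],0],
  [[0,0,-0.65],0],
])

```text
clock: 19.35
tcp_pos: [551.3, 233.5, 31.7]
tool_rot: [0.066, 0.704, -0.066, 0.704]
ft_force: [0.3, -0.2, 0.2]
opening: -0.0
```

>>> move_arm([
  [[0,0,-0.03],0],
  [[0,0,-0.06],0],
  [[0,0,-0.09],0],
  [[0,0,-0.12],0],
  [[0,0,-0.12],0],
  [[0,0,-0.12],0],
  [[0,0,-0.12],0],
  [[0,0,-0.12],0],
])

```text
clock: 20.35
tcp_pos: [551.4, 233.5, 31.1]
tool_rot: [0.066, 0.704, -0.066, 0.704]
ft_force: [-2.0, -0.4, 4.9]
opening: -0.001
```

The press gave first contact at tip height about 23.1 mm, matching a flat plate top of 23 mm, so it is seated. Now the latch.

>>> move_arm([
  [[0,0,4],0],
  [[0,0,8],0],
  [[-3.5,-3.3,8],0],
  [[-7,-6.6,8],0],
  [[-9.9,-9.3,8],0],
  [[-9.9,-9.3,5],0],
  [[-9.9,-9.3,1.8],0],
  [[-9.9,-9.3,1.8],0],
])

```text
clock: 21.35
tcp_pos: [449.9, 140.3, 46.4]
tool_rot: [0.066, 0.706, -0.066, 0.702]
ft_force: [-0.3, -0.0, -0.9]
opening: -0.002
```

```bash
python3 - <<'E'
from h import *
o=observe();print(o['clock'],o['tcp_pos'],inb(o['tcp_pos']),o['ft_force'],o['q'].round(2))
save('wrist','w8.png',scale=1.42)
p0=np.array(o['tcp_pos'])
for th in list(range(0,96,8))+[90,92,94]:
    t=np.radians(th); k=np.array([-85+48*np.sin(t),-62-48*np.cos(t)])-18.5*np.array([np.cos(t),np.sin(t)])
    print(th,((outb(k)-p0[:2])/10).round(2))
E
```

```text
21.35 [449.91129327 140.29503101  46.413173  ] [-120.55170684 -110.16815571] [-0.33387965 -0.02628094 -0.92790854] [ 0.05  0.15  2.03 -0.    0.97 -1.34]
0 [ 1.68 -0.3 ]
8 [ 2.31 -0.63]
16 [ 2.99 -0.88]
24 [ 3.69 -1.02]
32 [ 4.41 -1.07]
40 [ 5.12 -1.02]
48 [ 5.83 -0.86]
56 [ 6.5  -0.62]
64 [ 7.13 -0.28]
72 [7.71 0.15]
80 [8.22 0.65]
88 [8.66 1.22]
90 [8.76 1.37]
92 [8.85 1.52]
94 [8.94 1.68]
```

View pics/w8.png

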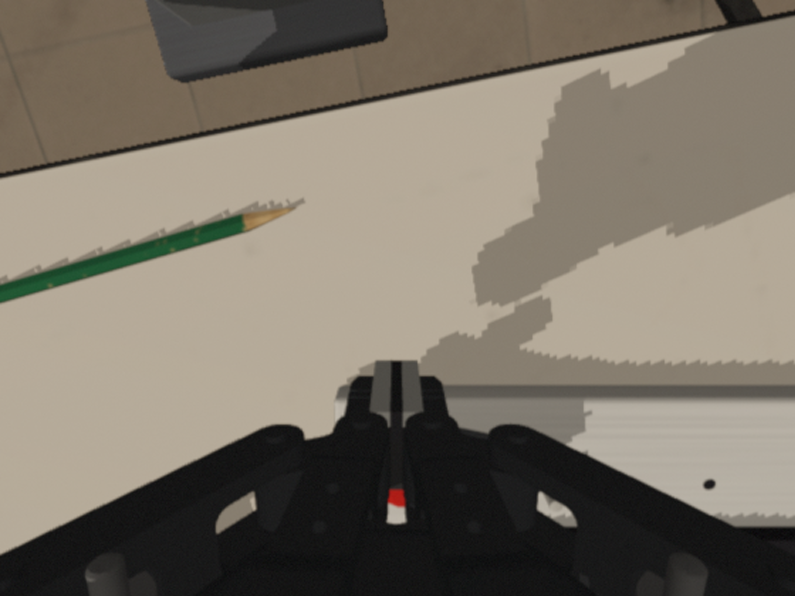

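The knob (red at (397,497)) lies straight ahead of the shut fingers. I'll push it round, turning the tool with the latch.

>>> move_arm([
  [[0.8,-0.15,0],0],
  [[1.5,-0.3,0],0],
  [[2.1,-0.6,0],8],
  [[2.8,-0.87,0],16],
  [[3.5,-1.02,0],24],
  [[4.2,-1.07,0],32],
  [[4.95,-1.02,0],40],
  [[5.65,-0.86,0],48],
])

```text
clock: 22.4
tcp_pos: [510.2, 131.8, 49.4]
tool_rot: [-0.228, 0.669, 0.227, 0.67]
ft_force: [-0.4, 0.3, 0.1]
opening: -0.001
```

```bash
python3 - <<'E'
from h import *
o=observe();p0=np.array(o['tcp_pos']);print(o['clock'],p0,inb(p0),o['ft_force'],R.from_quat(o['tool_rot']).as_matrix()[:,2])
snapshot('top')
for th in [48,56,64,72,80,88,90,92,94]:
    t=np.radians(th); k=np.array([-85+48*np.sin(t),-62-48*np.cos(t)])-18.5*np.array([np.cos(t),np.sin(t)])
    print(th,((outb(k)-p0[:2])/10).round(2))
E
```

```text
22.4 [510.16061029 131.81631038  49.40803867] [ -59.77502909 -107.32837639] [-0.42050075  0.29314512  0.07083209] [0.7930346  0.60917558 0.00110966]
48 [-0.2  -0.02]
56 [0.47 0.23]
64 [1.11 0.57]
72 [1.68 0.99]
80 [2.2 1.5]
88 [2.64 2.06]
90 [2.74 2.21]
92 [2.83 2.37]
94 [2.91 2.53]
```

>>> move_arm([
  [[0.5,0.23,0],8],
  [[1.1,0.57,0],16],
  [[1.68,0.99,0],24],
  [[2.2,1.5,0],32],
  [[2.6,2,0],39],
  [[2.62,2.1,0],40],
  [[2.64,2.15,0],40],
  [[2.64,2.15,0],40],
])

```text
clock: 23.45
tcp_pos: [535.4, 153.3, 48.8]
tool_rot: [-0.441, 0.553, 0.441, 0.553]
ft_force: [0.1, -0.1, 0.8]
opening: 0.002
```

```bash
python3 - <<'E'
from h import *
o=observe();p0=np.array(o['tcp_pos']);print(o['clock'],p0,inb(p0),o['ft_force'])
save('scene','s9.png',crop=(200,170,380,280),scale=4)
E
```

```text
23.45 [535.36010372 153.32968622  48.78729975] [-39.00154026 -81.51555068] [ 0.08382328 -0.11532006  0.76398432]
```

View pics/s9.png

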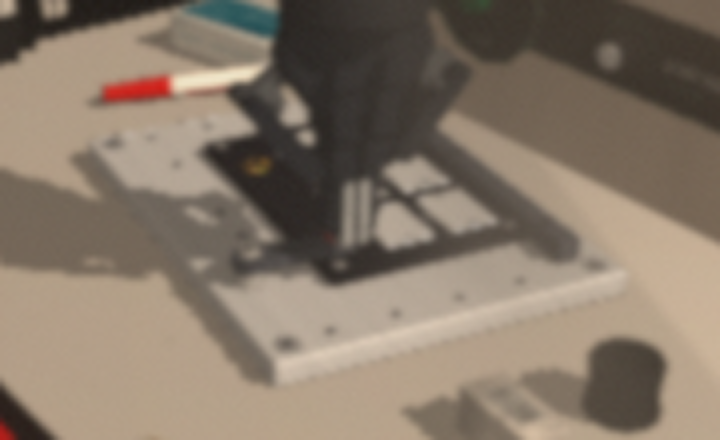

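The latch is over the plate, with the knob at (328,237) just behind the fingers. I'll push on to the stop.

>>> move_arm([
  [[0.01,0.05,0],0],
  [[0.02,0.1,0],0],
  [[0.03,0.15,0],0],
  [[0.04,0.2,0],0],
  [[0.05,0.25,0],0],
  [[0.06,0.3,0],0],
  [[0.06,0.3,0],0],
  [[0.06,0.3,0],0],
])

```text
clock: 24.5
tcp_pos: [535.7, 155.3, 48.6]
tool_rot: [-0.442, 0.553, 0.441, 0.552]
ft_force: [-0.3, -6.2, 0.9]
opening: 0.004
```

>>> move_arm([
  [[0.02,0.1,0],0],
  [[0.02,0.1,0],0],
  [[0.02,0.1,0],0],
  [[-0.15,-1,0],0],
  [[-0.4,-2.4,0],0],
  [[-0.4,-2.4,6],0],
  [[-0.4,-2.4,12],0],
  [[-0.4,-2.4,12.2],-8],
])

```text
clock: 25.5
tcp_pos: [535.5, 132.1, 176.8]
tool_rot: [-0.403, 0.579, 0.399, 0.586]
ft_force: [0.7, 0.2, -0.8]
opening: -0.004
```

>>> move_arm([
  [[1.3,1,0],-10],
  [[2.6,2,0],-20],
  [[3.9,3,0],-30],
  [[5.2,4,0],-40],
  [[6.5,5,0],-50],
  [[7.8,6,0],-60],
  [[9.1,7,0],-70],
  [[10.8,7.8,0],-80],
])

```text
clock: 26.5
tcp_pos: [639.9, 210.4, 170.3]
tool_rot: [0.068, 0.704, -0.068, 0.704]
ft_force: [-0.0, -0.0, 0.6]
opening: -0.001
```

>>> move_arm([
  [[0,0,0],0],
  [[0,0,0],0],
  [[0,0,0],0],
  [[0,0,0],0],
  [[0,0,0],0],
  [[0,0,0],0],
  [[0,0,0],0],
  [[0,0,0],0],
])

```text
clock: 27.5
tcp_pos: [639.8, 210.4, 170.6]
tool_rot: [0.066, 0.704, -0.066, 0.704]
ft_force: [0.9, 0.1, -0.5]
opening: -0.003
```

```bash
python3 - <<'E'
from h import *
o=observe();T=wT(o);np.save('T10.npy',T)
a=save('wrist','w10.png',scale=1.42)
print(o['clock'],o['tcp_pos'],inb(o['tcp_pos']),o['ft_force'])
E
```

```text
27.5 [639.84635443 210.41321037 170.57900628] [53.08836915 -6.04798215] [ 0.93064223  0.05566203 -0.51673993]
```

View pics/w10.png

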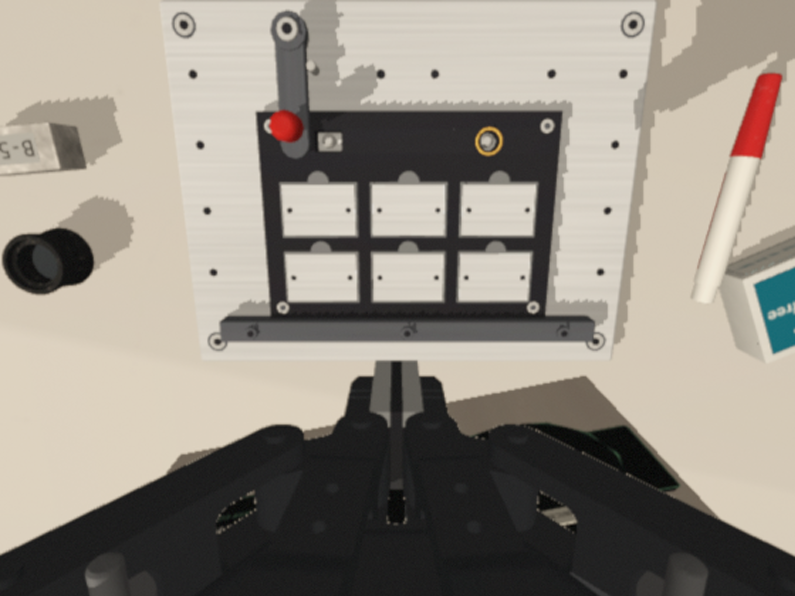

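The latch now points from the pivot at (287,28) to its tip near (295,150), against its stop. The plate is unchanged, with pins in both holes, and the bystanders are in place. One check of the angle, then I hand in.

```bash
python3 - <<'E'
from h import *
T=np.load('T10.npy');s=1.42
f=lambda u,v,z: inb(wray(u/s,v/s,z,T))
pv=f(287,28,31.5)
for q in (f(286,124,58),f(295,149,31.5)): d=q-pv; print(pv.round(1),q.round(1),'angle',np.arctan2(d[0],-d[1]))
a,b=f(269,126,23),f(547,126,23);print('front screws',(a+b)/2,b[1]-a[1]); a,b=f(282,308,23),f(533,307,23);print('rear',(a+b)/2,b[1]-a[1])
o=observe();print(o['clock'],o['ft_force']);print(job.sign_off())
E
```

```text
[-84.8 -62.8] [-36.2 -60.5] angle 1.6191347287179572
[-84.8 -62.8] [-25.8 -62.1] angle 1.5834241603647494
front screws [-38.31749211  -0.27512603] 154.56044955205317
rear [6.65810487e+01 5.54162216e-02] 154.25257037484735
27.55 [0.69929255 0.64987461 0.81703861]
the job is handed in; nothing more can be done
None
```

The nest plate is seated on both pins and the latch is closed. I handed the job in at 27.6 s of the 54 s allowed. I pushed the plate sideways to line it up, then back against the rail with two fingers until it dropped. After that I pushed the latch knob round to its stop.

- **Plate:** both pins show inside their holes. The front and rear screw spacings match a flat plate top at 23 mm. A light press of about 5 N met the plate at 23.1 mm. Its sideways position is within about 0.3 mm of the base's centre.
- **Latch:** it passed freely over the plate's front edge and met its stop at about 6 N. The images put it at 1.58 to 1.62 rad against a closed position of 1.57.
- **Surroundings:** the loupe, steel block and marker appear where they were, and the arm was clear of everything.

The first sideways push went about 1.4 mm too far, but the plate centred itself when it dropped, so I did not correct it. The last press against the rail reached about 10 N, with about 7 N of it upward on the tool. No checks failed.

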